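Lock a two-flat shaft upright in the V-block fixture

TASK

The hollow shaft lying in the two V-blocks has a pair of opposite milled flats. Feel where the flats are and turn the shaft in its V-blocks, without taking it out of them, until the flats stand upright on the left and right, then push the locking yoke fully down so that its prongs straddle the flats at the end. Let go of everything and leave the parts lying around on the bench where they are.

Things in the scene. Friction and masses are not known exactly. Their poses are not given: they have to be found in the camera images.
- fixture: Grey holding fixture fixed to the bench: base plate 250 x 120 x 12 mm, two steel V-blocks (90 degree V, 84 mm wide, tops 86 mm above the bench), two guide posts 212 mm high. Origin on the bench, midway between the V-blocks; x along the shaft towards the posts, y across, z up. The V-blocks fill 42 to 72 mm either side of the origin along x; the 84 mm between them are free for fingers.
- seat (a point): Point of the fixture midway between the two V-blocks, 95 mm above the bench: here the middle of the shaft's axis lies when the shaft rests in the Vs. Axes as the fixture's.
- shaft: Hollow light-alloy shaft, 46 mm in diameter, 190 mm long, about 0.6 kg, loose in the V-blocks, where it is fully round. Origin on its axis, midway between the V-blocks; x along the axis to the yoke; it reaches from -82 to +108 mm. Its reported rotation about its own axis says nothing about the flats: how they stand is drawn anew each time and must be felt or seen.
- mid_flats (a point): Point on the shaft's axis at its origin, to grip around: from -40 to +40 mm along x the shaft has two opposite parallel flats, 34 mm across, 31 mm wide. Jaws from left and right measure 34 mm with the flats against them, 46 x cos(42 deg - turn) when these are turned off, 46 mm from 42 deg on; a firm squeeze may turn it square. At the start the flats are 34 deg or more from upright.
- end_flats (a point): Point on the shaft's axis 92 mm from its origin, under the yoke: from +76 to +108 mm the shaft has the same pair of flats, the same way round as those in the middle.
- yoke (a joint): Locking yoke on the two guide posts over the far end of the shaft, slides straight down. 0 = fully up, 0.045 m = fully home. It stays where it is left and takes about 4 N to push. Its two prongs stand 38 mm apart: they pass either side of the 34 mm flats only when these stand upright (within about 7 degrees); otherwise they land on the shaft and the yoke stops 10 mm or more short of home.
- yoke_top (a point): Centre of the top face of the yoke's black push button, 44 mm in diameter; 165 mm above the bench when the yoke is home, up to 210 mm when it is up; 93 mm beyond the seat along the fixture's x. Press here straight down.
- drum: Bystander: round steel clutch hub standing on the bench, 110 mm in diameter, 62 mm high. Origin under its middle.
- bearing: Bystander: steel bearing ring lying flat, 90 mm outside, 22 mm high. Origin under its middle.
- spanner: Bystander: steel spanner 190 mm long lying flat. Origin under its middle, x along it.
Mind the look-alikes: they are no part of the job. Leave any green or purple look-alike of the shaft alone.

How it is judged:
At the end, for the whole second after the job is handed in: The yoke is home (within 4 mm of its lowest position), its prongs over the flats; the shaft still rests in both V-blocks (middle within 12 mm of the seat, not more than 4 mm above it, axis within 0.06 rad of the fixture's) and is at rest (value of joint yoke above 0.041 m and distance between shaft and seat below 0.012 m and angle between the x axis of shaft and the x axis of fixture, either way round below 0.06 rad and z of shaft in the frame of seat below 0.004 m and linear speed of shaft below 0.02 m/s); the robot touches nothing.
It fails at once if the shaft is taken out of the V-blocks (more than 40 mm from its seat) (distance between shaft and seat above 0.04 m).
It fails at once if a bystander is moved by more than 25 mm (distance of any of drum, bearing, spanner from where it was at the start of the episode above 0.025 m).
It also fails if it takes over 67 s, if anything falls off the work surface, if the arm or the gripper's body presses on something with over 40 N, if the wrist force passes 120 N, or if a joint passes its speed limit or range.

ROBOT

A 6-joint arm with a two-finger parallel gripper is mounted at the origin on the work surface. World frame = base frame: x ahead of the robot, y to its left, z up, the work surface at z = 0. Lengths are in m, angles in rad, forces in N, time in s.
With the tool pointing down it reaches from about 0.35 to 0.975 m from the base axis. Payload 4.9 kg.
Tool frame: the origin (TCP) lies on the front face of the gripper's body, between the roots of the fingers; the fingertips stand ctrl.finger_overhang ahead of it and the grasp point (between the pads) lies 54 mm ahead of it (ctrl.finger_overhang is the distance from the TCP to the fingertips, in m); z points along the fingers, y is the line along which they close (so a half turn about z gives the same grasp; the last joint's range is limited). The gripper opens to 85 mm and grips with 20 to 120 N. Pads are 22 mm wide; open, the fingers measure 114 mm over their backs; the gripper's body (76 mm by 85 mm) begins 54 mm behind the grasp point. The pads swing forward as they close: fully open they stand 13 mm farther back than shut.
Start: joints at [-0.119, 0.053, 1.613, -0, 1.476, -0.119], TCP at [0.625, 0, 0.304] pointing down, gripper open.
Joint ranges: [-3.01, 3.01], [-1.01, 2.22], [0.06, 2.58], [-1.02, 4.17], [0.09, 2.62], [-3.14, 3.14]. Speed limits (rad/s): [2.57, 2.57, 3.14, 3.14, 3.14, 3.14].

INTERFACE

Orientations are given as a rotation vector (axis times angle).
In Python, from station import ctrl, vision gives the robot as it stands. The module is installed in compiled form; this text tells all that it offers.
- The arm moves only by the tool drive_tool, never from a script. Its argument "rows" is a list of rows, each a list of 2 entries, a list of its own where there are three numbers: the shift along the tool's x, y, z in m, then the turn about the tool's z in rad. A call has 1 to 10 rows; each row shifts and turns the commanded pose from where the row before left it, along the tool's axes as they then stand; what a row does not reach is not made up. A row lasts 1/10 s, in which the tool goes at most 50 mm and 8.59 degrees, less where a joint would pass 70% of its speed; a pose out of reach is approached as far as the arm can. A call with a gripper value outside its range is refused whole. "jaw" is the closure, from 0 (fully open) to 1 (shut), set as the call begins (left out, the last holds). The fingers move at their own pace and stop on an object; "grip_force" is the grip in N (left out, the last holds). Time passes only in rows, so rows that do not move let the fingers close. It gives the time, the measured TCP pose, the force, the opening and the grip force at its end, in the units of the state.
- ctrl.get_obs(): the state, without advancing time (a new reading comes with each control period).
- vision.get_image(name): name is "scene" or "side" or "wrist"; returns a dict with "image" (400x640x3 uint8, blue, green, red), "vertical_fov" (degrees; the focal length in pixels is half the picture's height over the tangent of half this angle, whatever the lens; pixels are square), "cx", "cy" (the principal point, pixels), "R" (3x3) and "t" (3): a world point X has camera coordinates R X + t. Camera axes: x right, y down, z forward; pixel columns grow to the right and rows downward; lengths in m; the calibration is good to about 2 mm. A picture is of the moment at which its call begins. There is no depth.
- ctrl.finish_job(): hands the job in; it is judged then, once.
The state is a dict: "t": time; "q": joint angles; "dq": joint speeds; "effort": joint torques, N m; "tool_pos": TCP position; "tool_rot": TCP orientation; "contact_force": force on the tool from outside, world axes, zero at the start; "wrist_torque": the same for the moment, N m; "opening": finger opening in m; "grip_force": force on a finger pad.
Only numpy, scipy, OpenCV 4.12 (cv2) and the standard library are available. Lean on these libraries where they do the work, as an engineer would, in place of code of your own. Each camera call takes 0.05 s, during which the arm holds its last target. There are 200 camera calls.

## Working session

There is one attempt and no reset: what is moved stays moved. The work goes in short steps, Python scripts to look and compute and a tool call to move; the robot and the scene stay as the last step left them, time stands still between calls to the robot, and variables do not carry over. Pictures are saved under pics/ and viewed, at most 10 in all, crops included, and the job is handed in when it is done.

Besides the shell and the picture viewer there is one more tool, called as name([rows], argument=value, ...), one row to a line, values as JSON. drive_tool: Moves the arm, as the interface text tells. Its arguments: {"type":"object","properties":{"rows":{"type":"array","items":{"type":"array"}},"jaw":{"type":"number"},"grip_force":{"type":"number"}},"required":["rows"]}

```bash
mkdir -p pics
cat > h.py <<'E'
import numpy as np, cv2
from station import ctrl, vision
def cam(n):
    d=vision.get_image(n); d['f']=200/np.tan(np.radians(d['vertical_fov'])/2); d['R']=np.array(d['R']); d['t']=np.array(d['t']); return d
def ray(d,u,v,z):
    c=-d['R'].T@d['t']; r=d['R'].T@np.array([(u-d['cx'])/d['f'],(v-d['cy'])/d['f'],1]); return c+r*(z-c[2])/r[2]
def proj(d,X):
    p=d['R']@np.array(X)+d['t']; return d['f']*p[:2]/p[2]+[d['cx'],d['cy']]
E
python3 - <<'E'
from h import *
import pickle
for n in("scene","side"):
    d=cam(n); pickle.dump(d,open(n+'.pkl','wb')); cv2.imwrite(f'pics/{n}.png',d['image']); print(n,-d['R'].T@d['t'],d['f'],d['R'][2])
print(ctrl.get_obs(),ctrl.finger_overhang)
E
```

```text
scene [ 1.00544858 -0.47174673  1.12431018] 364.4308640075536 [-0.44023769  0.38016597 -0.81342769]
side [ 0.10647358 -1.03314942  1.18031001] 493.6024808146413 [ 0.25864619  0.67396689 -0.6920049 ]
{'t': 0.1, 'q': array([-1.18973096e-01,  5.32982369e-02,  1.61414433e+00, -2.54195567e-05,
        1.47601828e+00, -1.19012378e-01]), 'dq': array([ 6.74413813e-05, -2.75556439e-03, -4.52389230e-03,  1.12369657e-03,
        2.18223016e-03, -2.32036957e-04]), 'effort': array([ 6.14647306e-04, -3.94903493e+01, -3.71363103e+01, -4.52310599e-05,
        3.99340541e-03, -4.17574097e-05]), 'tool_pos': array([6.24570830e-01, 6.32598434e-05, 3.02788637e-01]), 'tool_rot': array([-2.22036746e+00, -2.22046007e+00,  1.84442855e-03]), 'contact_force': array([-0.54579883,  0.36637369, -0.54425401]), 'wrist_torque': array([ 0.01850317, -0.02486223, -0.0105838 ]), 'grip_force': 0.0, 'opening': 0.08574221124820587} 0.0726
```

View pics/scene.png

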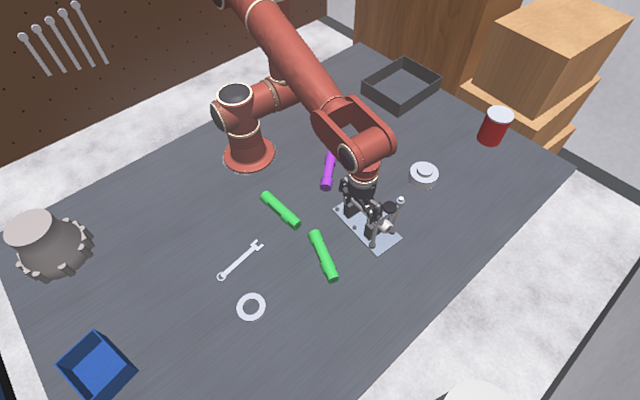

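View pics/side.png

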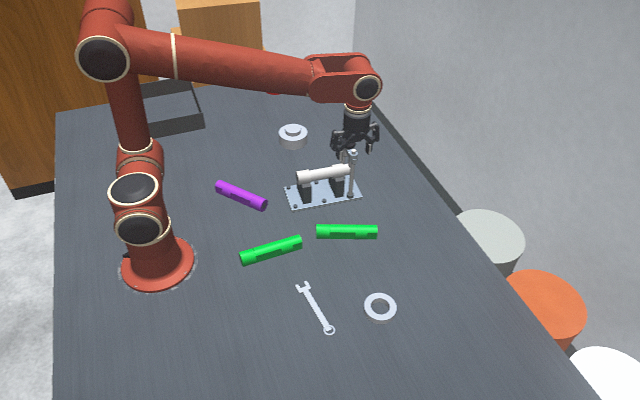

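Candidates for the shaft in the side view are the silver one in the fixture (325,173), a purple one (241,195), and green ones (272,248) and (347,230). I choose the silver one in the V-blocks. The yoke is near (352,155). I'll check this in one close crop with the scene view alongside.

Run:
```python
import cv2,numpy as np
a=cv2.imread('pics/side.png')[115:225,270:380];b=cv2.imread('pics/scene.png')[165:265,320:420]
f=lambda x,s:cv2.resize(x,None,fx=s,fy=s,interpolation=cv2.INTER_CUBIC)
A=f(a,3.6)[:396];B=f(b,3.96)[:396]
cv2.imwrite('pics/c1.png',np.hstack([A,B]))
```

```text
(no output)
```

View pics/c1.png

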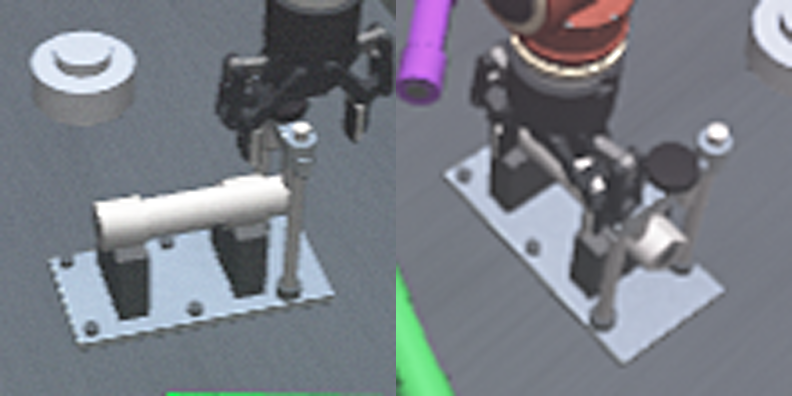

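Run:
```python
from h import *
import pickle
s=pickle.load(open('side.pkl','rb'));c=pickle.load(open('scene.pkl','rb'))
S=lambda x,y:(270+x/3.6,115+y/3.6); C=lambda x,y:(320+(x-396)/3.96,165+y/3.96)
for n,p in dict(nl=(84,342),nr=(333,294),fl=(50,261)).items(): print('side',n,ray(s,*S(*p),.012))
for n,p in dict(nl=(444,174),nr=(625,362),fr=(723,289)).items(): print('scene',n,ray(c,*C(*p),.012))
print('posts', ray(c,*C(714,137),.212),ray(s,*S(300,132),.212))
print('post foot',ray(c,*C(602,320),.016),ray(s,*S(290,290),.016))
print('button',ray(c,*C(671,166),.21))
print('shaft end left',ray(s,*S(100,225),.095),'right',ray(s,*S(286,194),.095))
```

```text
side nl [0.44968248 0.05965129 0.012     ]
side nr [0.69179168 0.04022657 0.012     ]
side fl [0.45365612 0.17425437 0.012     ]
scene nl [0.44731775 0.06414683 0.012     ]
scene nr [0.69576146 0.04639893 0.012     ]
scene fr [0.70413472 0.16368017 0.012     ]
posts [0.66307539 0.1484566  0.212     ] [0.64823275 0.05081421 0.212     ]
post foot [0.65546837 0.0595027  0.016     ] [0.65369316 0.05528394 0.016     ]
button [0.65855648 0.10413313 0.21      ]
shaft end left [0.48678609 0.11909097 0.095     ] right [0.66442558 0.10164449 0.095     ]
```

Side and scene agree: the crop shows the silver shaft in the two V-blocks with the yoke at its far end. The fixture origin is about (0.566, 0.110) with a yaw of about -0.072. I'll move above it and turn the jaws across the shaft.

drive_tool([
  [[0.03, -0.015, 0], 0],
  [[0.03, -0.015, 0], 0],
  [[0.03, -0.015, 0], 0],
  [[0.02, -0.014, 0], 0],
  [[0, 0, 0], -0.14],
  [[0, 0, 0], -0.14],
  [[0, 0, 0], -0.14],
  [[0, 0, 0], -0.14],
  [[0, 0, 0], -0.14],
  [[0, 0, 0], -0.14],
])

```text
t: 1.1
tool_pos: [0.5657, 0.11, 0.3032]
tool_rot: [-1.114, -2.936, 0.001]
contact_force: [-0.5, -0.3, 1.5]
opening: 0.0851
grip_force: 0.0
```

drive_tool([
  [[0, 0, 0], -0.14],
  [[0, 0, 0], -0.14],
  [[0, 0, 0], -0.14],
  [[0, 0, 0], -0.14],
  [[0, 0, 0], -0.1],
  [[0, 0, 0], 0],
  [[0, 0, 0], 0],
])

```text
t: 1.8
tool_pos: [0.5658, 0.11, 0.3035]
tool_rot: [-0.114, -3.139, 0.0]
contact_force: [0.0, 0.1, -1.4]
opening: 0.0855
grip_force: 0.0
```

Run:
```python
from h import *
import pickle
o=ctrl.get_obs();print(o['t'],o['tool_pos'],o['tool_rot'],o['q'],o['contact_force'])
d=cam("wrist"); pickle.dump(d,open('w1.pkl','wb')); print(-d['R'].T@d['t'],d['f'],d['R'])
s=cam("side"); pickle.dump(s,open('s2.pkl','wb'))
x,y=proj(s,[.57,.11,.11]).astype(int);print(x,y)
a=cv2.resize(s['image'][y-40:y+40,x-53:x+53],None,fx=3.5,fy=3.5,interpolation=cv2.INTER_CUBIC)
im=np.zeros((600,800,3),np.uint8); im[:400-80]=0
w=cv2.resize(d['image'],(512,320)); im[:320,:512]=w; im[320:600,:a.shape[1]]=a[:280]
cv2.imwrite('pics/w1.png',d['image']);cv2.imwrite('pics/m2.png',im)
```

```text
1.8 [0.56582022 0.11001085 0.30347849] [-1.14462327e-01 -3.13877114e+00  5.40529566e-05] [ 6.29326479e-02 -6.16674650e-02  1.72761292e+00  3.88652087e-05
  1.47638214e+00 -1.43496518e+00] [ 0.00819295  0.10348556 -1.37912787]
[0.49332437 0.11568375 0.37403972] 301.22113827641925 [[ 7.30900577e-02  9.97325159e-01 -6.08341980e-04]
 [ 9.55674118e-01 -6.98631526e-02  2.86017691e-01]
 [ 2.85210138e-01 -2.14864262e-02 -9.58224144e-01]]
322 170
```

View pics/m2.png

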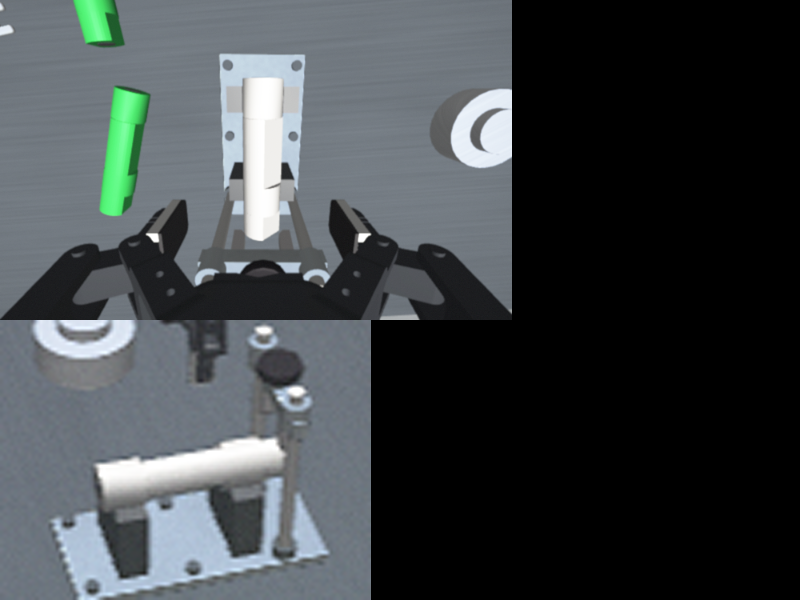

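The flat faces up and to the right (+y): in the wrist view its edge is near column 265 and the shaft spans columns 244–281. I'll enlarge it to measure.

Run:
```python
from h import *
d=cv2.imread('pics/w1.png'); c=d[90:310,270:390]
cv2.imwrite('pics/w1c.png',cv2.resize(c,(600//2*1+27,600),interpolation=cv2.INTER_CUBIC))
g=d.astype(int).sum(2)
for r in (110,130,165,175,190,200,215,225,235,265,275,280,285): print(r,g[r,298:358:1].tolist())
```

```text
110 [561, 563, 569, 542, 439, 367, 411, 478, 537, 573, 605, 639, 661, 679, 694, 710, 720, 728, 734, 740, 745, 749, 752, 755, 758, 760, 761, 762, 762, 763, 765, 765, 765, 765, 765, 765, 765, 765, 764, 762, 762, 761, 758, 756, 753, 750, 745, 741, 736, 728, 720, 709, 693, 668, 628, 556, 481, 555, 588, 590]
130 [555, 560, 560, 543, 464, 391, 426, 491, 553, 598, 632, 660, 675, 692, 707, 720, 729, 735, 742, 747, 750, 753, 757, 758, 761, 762, 762, 763, 764, 765, 765, 765, 765, 765, 765, 765, 764, 764, 762, 762, 760, 758, 755, 753, 750, 745, 740, 734, 724, 715, 702, 688, 659, 612, 549, 495, 555, 590, 593, 592]
165 [638, 636, 636, 636, 618, 525, 446, 470, 534, 581, 630, 657, 682, 694, 704, 722, 728, 734, 742, 745, 748, 752, 755, 755, 760, 762, 762, 763, 765, 765, 765, 765, 752, 720, 716, 714, 717, 715, 717, 715, 716, 716, 715, 715, 715, 715, 716, 716, 716, 716, 716, 716, 715, 713, 699, 664, 641, 643, 641, 642]
175 [636, 635, 637, 641, 624, 529, 444, 470, 532, 587, 630, 657, 682, 690, 703, 722, 728, 734, 742, 745, 747, 753, 755, 755, 760, 762, 762, 762, 765, 765, 765, 765, 745, 718, 712, 715, 
[... 2164 characters left out ...]
 715, 715, 716, 715, 715, 716, 715, 716, 681, 494, 380, 371, 374, 373, 371, 375, 374, 372]
280 [383, 379, 378, 379, 383, 376, 369, 399, 466, 533, 577, 634, 665, 682, 695, 719, 728, 734, 741, 744, 747, 751, 752, 755, 758, 758, 758, 761, 762, 761, 753, 729, 715, 714, 715, 716, 716, 716, 714, 715, 716, 715, 715, 713, 713, 715, 715, 715, 716, 713, 663, 475, 371, 360, 366, 363, 363, 361, 360, 364]
285 [376, 372, 375, 375, 376, 376, 365, 386, 456, 533, 580, 633, 663, 680, 696, 721, 727, 734, 742, 744, 747, 750, 753, 755, 758, 758, 758, 761, 762, 761, 747, 723, 715, 715, 715, 715, 714, 714, 715, 714, 715, 715, 716, 713, 712, 714, 714, 715, 716, 706, 610, 438, 370, 363, 367, 364, 368, 364, 366, 368]
```

View pics/w1c.png

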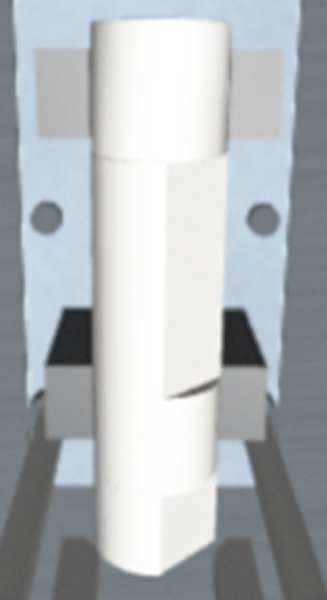

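Run:
```python
from h import *
import pickle
d=pickle.load(open('w1.pkl','rb'))
e=np.array([.9973,-.073]);n=np.array([.073,.9973])
T=np.array([.5658,.1100])
for nm,u,v,z in [('end-82',327.8,97.3,.118),('step-40',327.7,148.7,.118),('step+40 edge',330,235,.118),('+76',328.5,270,.118),('ax265',327,265,.118),('Vfar-left',0,0,0)][:5]:
    p=ray(d,u,v,z)[:2]; print(nm,p,(p-T)@e*1e3,(p-T)@n*1e3)
```

```text
end-82 [0.48534775 0.12030778] -80.98749659862682 4.406936704765798
step-40 [0.52650058 0.1174108 ] -39.73429677471152 4.521934718853368
step+40 edge [0.60554862 0.11412436] 39.34021764231522 7.014873951595305
+76 [0.64158791 0.11030123] 75.56128950469164 5.83293772930484
ax265 [0.63615697 0.10924022] 70.22247411227656 4.3783290559892984
```

Geometry is confirmed: the steps land at -40, +40 and -81 mm as given. The axis is 4.4 mm to +y of the tool, and the flats are about 43° off upright, facing up and to +y. The plan is to rub the round section above the far V-block (x = -60) with shut fingers, dragging its top towards +y.

drive_tool([
  [[0.03, -0.002, 0.02], 0],
  [[0.03, -0.002, 0.03], 0],
  [[0, 0, 0.03], 0],
  [[0, 0, 0.005], 0],
  [[0, 0, 0], 0],
  [[0, 0, 0], 0],
  [[0, 0, 0], 0],
], jaw=1, grip_force=20)

```text
t: 2.6
tool_pos: [0.5074, 0.1103, 0.2212]
tool_rot: [0.112, 3.136, 0.001]
contact_force: [-0.1, -0.1, 0.1]
opening: 0.0001
grip_force: 0.0
```

drive_tool([
  [[0, 0, 0.004], 0],
  [[0, 0, 0.004], 0],
  [[0, 0, 0.004], 0],
  [[0, 0, 0.004], 0],
  [[0, 0, 0.004], 0],
  [[0, 0, 0.004], 0],
  [[0, 0, 0], 0],
])

```text
t: 3.3
tool_pos: [0.5054, 0.1102, 0.1939]
tool_rot: [-0.111, -3.138, 0.0]
contact_force: [0.1, -0.5, -1.2]
opening: -0.0001
grip_force: 0.0
```

drive_tool([
  [[0, 0, 0.002], 0],
  [[0, 0, 0.002], 0],
  [[0, 0, 0], 0],
])

```text
t: 3.6
tool_pos: [0.5058, 0.1103, 0.1907]
tool_rot: [-0.111, -3.139, 0.0]
contact_force: [-1.0, 1.0, -1.1]
opening: 0.0
grip_force: 0.0
```

drive_tool([
  [[0, 0, 0.002], 0],
  [[0, 0, 0], 0],
])

```text
t: 3.8
tool_pos: [0.5061, 0.1103, 0.1902]
tool_rot: [-0.111, -3.14, 0.0]
contact_force: [-1.9, -0.9, 6.0]
opening: 0.0
grip_force: 3.1
```

drive_tool([
  [[0, 0, 0.001], 0],
  [[0, 0, 0], 0],
])

```text
t: 4.0
tool_pos: [0.5061, 0.1104, 0.1901]
tool_rot: [-0.111, -3.139, 0.0]
contact_force: [-5.8, -0.9, 9.5]
opening: 0.0003
grip_force: 5.2
```

drive_tool([
  [[0, 0, 0.002], 0],
  [[0, 0, 0], 0],
  [[0, 0.003, 0], 0],
  [[0, 0.003, 0], 0],
  [[0, 0.003, 0], 0],
  [[0, 0.003, 0], 0],
  [[0, 0, 0], 0],
])

```text
t: 4.7
tool_pos: [0.5072, 0.1191, 0.193]
tool_rot: [-0.11, -3.137, 0.017]
contact_force: [-22.2, -16.9, 36.9]
opening: 0.0
grip_force: 18.1
```

Run:
```python
from h import *
d=cam("wrist"); cv2.imwrite('pics/w2.png',d['image']); g=d['image'].astype(int).sum(2)
p=proj(d,[.566,.1145,.118]);print(p)
s=cam("side");cv2.imwrite('pics/s3.png',s['image'])
c=cv2.resize(s['image'][120:220,270:390],None,fx=4,fy=4,interpolation=cv2.INTER_CUBIC)
cv2.imwrite('pics/m3.png',np.hstack([c[:400],cv2.resize(d['image'][:, 180:460],None,fx=1,fy=1)]))
```

```text
[322.71850659 342.0533207 ]
```

View pics/m3.png

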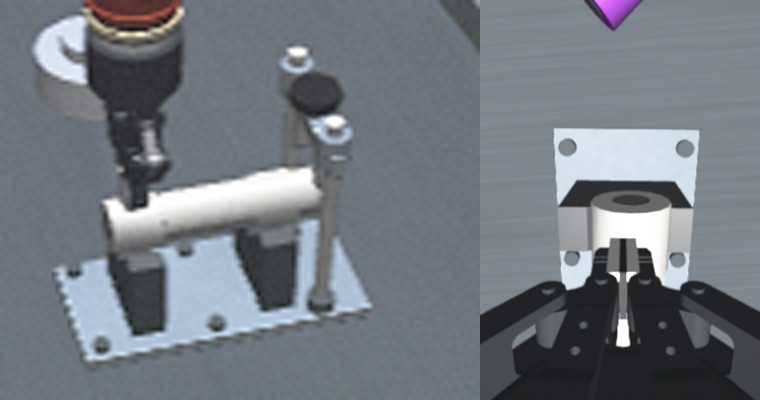

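The wrist view shows the fingertips on the shaft's round end, near (622,300) in the composite. The tool rose 3 mm and dragged with about 17 N. I'll lift off and check the rotation from the first viewing pose.

drive_tool([
  [[0, 0, -0.01], 0],
  [[0, 0, -0.03], 0],
  [[-0.03, -0.004, -0.04], 0],
  [[-0.03, -0.004, -0.035], 0],
  [[0, 0, 0], 0],
  [[0, 0, 0], 0],
  [[0, 0, 0], 0],
], jaw=0)

```text
t: 5.5
tool_pos: [0.565, 0.1101, 0.2991]
tool_rot: [-0.111, -3.137, 0.0]
contact_force: [-0.2, 0.0, -0.7]
opening: 0.0854
grip_force: 0.0
```

```bash
cat > flat.py <<'E'
from h import *
import sys
o=ctrl.get_obs(); print(o['t'],o['tool_pos'],o['contact_force'])
d=cam("wrist"); I=d['image']; cv2.imwrite('pics/%s.png'%sys.argv[1],I); g=I.astype(int).sum(2)
S=np.array([.5666,.1144]);e=np.array([.9973,-.073])
for x in(-.065,-.05,-.03,-.015,0,.015,.03,.06):
    P=S+e*x;u,v=proj(d,[*P,.118]);v=int(round(v));L=[proj(d,[*(P+np.array([.073,.9973])*k),.095])[0] for k in(-.023,.023)]
    print(x,v,round(u,1),np.round(L,1),int(u)-28,g[v,int(u)-28:int(u)+29].tolist())
E
python3 flat.py w3
```

```text
5.5 [0.56496596 0.11007679 0.2991053 ] [-0.18230672  0.03040737 -0.72743495]
-0.065 120 328.0 [301.5 353.6] 300 [564, 538, 441, 403, 430, 481, 545, 589, 621, 647, 669, 688, 700, 712, 723, 733, 737, 743, 747, 750, 755, 757, 758, 761, 762, 762, 762, 764, 765, 765, 765, 765, 765, 765, 765, 765, 764, 762, 762, 761, 758, 756, 754, 750, 747, 742, 736, 727, 719, 710, 696, 670, 630, 564, 520, 562, 595]
-0.05 139 327.9 [301.8 353.1] 299 [554, 555, 539, 466, 403, 437, 505, 566, 616, 644, 666, 682, 697, 711, 722, 732, 739, 745, 748, 752, 755, 758, 760, 761, 762, 762, 764, 764, 764, 764, 764, 764, 764, 765, 765, 764, 762, 762, 761, 760, 758, 756, 753, 749, 747, 739, 733, 725, 713, 700, 686, 665, 620, 580, 568, 546, 579]
-0.03 163 327.7 [302.2 352.4] 299 [634, 636, 636, 607, 500, 449, 482, 545, 596, 639, 660, 680, 693, 703, 725, 731, 733, 742, 745, 748, 752, 755, 755, 758, 762, 764, 763, 764, 765, 765, 765, 765, 747, 716, 715, 712, 714, 715, 713, 712, 715, 713, 713, 714, 712, 714, 713, 713, 713, 715, 715, 714, 715, 709, 678, 649, 638]
-0.015 180 327.6 [302.5 351.9] 299 [639, 638, 638, 614, 489, 4
[... 830 characters left out ...]
4, 713, 713, 713, 713, 715, 718, 703, 536, 283, 141, 122, 129]
0.03 229 327.2 [303.3 350.6] 299 [469, 466, 467, 460, 411, 400, 465, 516, 565, 621, 656, 674, 690, 706, 724, 731, 734, 744, 746, 748, 752, 755, 755, 758, 761, 761, 762, 764, 765, 765, 759, 734, 715, 714, 712, 715, 714, 713, 715, 713, 715, 712, 714, 711, 713, 713, 715, 716, 716, 717, 704, 657, 546, 503, 499, 502, 504]
0.06 259 327.0 [303.8 349.7] 299 [632, 635, 632, 634, 598, 454, 437, 506, 567, 610, 649, 673, 689, 704, 717, 728, 734, 740, 745, 749, 752, 754, 755, 758, 758, 761, 761, 762, 762, 762, 762, 762, 762, 762, 761, 761, 759, 758, 755, 753, 750, 748, 742, 737, 729, 715, 700, 680, 644, 573, 540, 598, 626, 622, 623, 618, 619]
```

The shaft did not turn: the flat edge is still about 5–7° past the top, so it rolled up the V wall and rolled back. Wall friction is about 0.4 or more. A better lever is to press a shut finger down like a prong on the flat near its lower edge, at y≈+17 from the axis.

drive_tool([
  [[-0.001, 0.016, 0], 0],
  [[0, 0.0155, 0], 0],
  [[0, 0, 0.03], 0],
  [[0, 0, 0.04], 0],
  [[0, 0, 0.03], 0],
  [[0, 0, 0.01], 0],
  [[0, 0, 0], 0],
  [[0, 0, 0], 0],
], jaw=1)

```text
t: 6.35
tool_pos: [0.5699, 0.142, 0.1923]
tool_rot: [0.11, 3.138, 0.001]
contact_force: [-0.5, -0.1, 0.0]
opening: 0.0003
grip_force: 0.0
```

drive_tool([
  [[0, 0, 0.002], 0],
  [[0, 0, 0.002], 0],
  [[0, 0, 0.002], 0],
  [[0, 0, 0], 0],
])

```text
t: 6.75
tool_pos: [0.5691, 0.1413, 0.1849]
tool_rot: [0.111, 3.139, 0.0]
contact_force: [-0.2, 0.4, 0.4]
opening: 0.0002
grip_force: 0.0
```

drive_tool([
  [[0, 0, 0.002], 0],
  [[0, 0, 0.002], 0],
  [[0, 0, 0], 0],
])

```text
t: 7.05
tool_pos: [0.5689, 0.1413, 0.1803]
tool_rot: [-0.111, -3.139, 0.0]
contact_force: [0.1, 0.5, -0.3]
opening: 0.0
grip_force: 0.0
```

drive_tool([
  [[0, 0, 0.002], 0],
  [[0, 0, 0.002], 0],
  [[0, 0, 0], 0],
])

```text
t: 7.35
tool_pos: [0.5689, 0.1413, 0.1763]
tool_rot: [-0.111, -3.139, 0.0]
contact_force: [0.4, -0.7, 0.2]
opening: 0.0002
grip_force: 0.0
```

drive_tool([
  [[0, 0, 0.002], 0],
  [[0, 0, 0.002], 0],
  [[0, 0, 0], 0],
])

```text
t: 7.65
tool_pos: [0.5689, 0.1413, 0.1723]
tool_rot: [-0.111, -3.139, 0.0]
contact_force: [0.6, 0.5, 0.1]
opening: -0.0004
grip_force: 0.0
```

drive_tool([
  [[0, 0, -0.012], 0],
  [[0, -0.005, 0], 0],
  [[0, 0, 0.003], 0],
  [[0, 0, 0.003], 0],
  [[0, 0, 0.002], 0],
  [[0, 0, 0], 0],
])

```text
t: 8.25
tool_pos: [0.5685, 0.1364, 0.1762]
tool_rot: [-0.111, -3.139, 0.0]
contact_force: [-0.4, 0.4, -0.4]
opening: 0.0
grip_force: 0.0
```

drive_tool([
  [[0, 0, 0.002], 0],
  [[0, 0, 0.002], 0],
  [[0, 0, 0], 0],
])

```text
t: 8.55
tool_pos: [0.5695, 0.1371, 0.1746]
tool_rot: [0.111, 3.138, 0.002]
contact_force: [-2.3, 0.7, 5.8]
opening: 0.0001
grip_force: 3.0
```

Contact is at tip z≈0.102, about y=+17 on the flat as intended. Pressing on.

drive_tool([
  [[0, 0, 0.002], 0],
  [[0, 0, 0.002], 0],
  [[0, 0, 0.002], 0],
  [[0, 0, 0], 0],
])

```text
t: 8.95
tool_pos: [0.5715, 0.1382, 0.1724]
tool_rot: [0.111, 3.132, 0.007]
contact_force: [-2.6, 4.7, 16.8]
opening: 0.0002
grip_force: 7.8
```

drive_tool([
  [[0, 0, 0.002], 0],
  [[0, 0, 0.002], 0],
  [[0, 0, 0], 0],
])

```text
t: 9.25
tool_pos: [0.5729, 0.139, 0.1709]
tool_rot: [0.111, 3.128, 0.01]
contact_force: [-4.6, 7.0, 24.1]
opening: 0.0002
grip_force: 11.0
```

drive_tool([
  [[0, -0.001, 0.002], 0],
  [[0, -0.001, 0.002], 0],
  [[0, -0.001, 0.002], 0],
  [[0, 0, 0], 0],
])

```text
t: 9.65
tool_pos: [0.5741, 0.1386, 0.17]
tool_rot: [0.111, 3.125, 0.02]
contact_force: [-12.2, 15.2, 42.8]
opening: 0.0001
grip_force: 20.4
```

drive_tool([
  [[0, 0, 0.002], 0],
  [[0, 0, 0.002], 0],
  [[0, 0, 0], 0],
])

```text
t: 9.95
tool_pos: [0.5764, 0.1395, 0.1685]
tool_rot: [0.11, 3.118, 0.024]
contact_force: [-8.8, 19.4, 47.8]
opening: -0.0001
grip_force: 22.4
```

```bash
python3 flat.py w4 | sed -n 1,5p
```

```text
9.95 [0.57638414 0.13953603 0.16850583] [-8.76752209 19.43239461 47.82551546]
-0.065 104 251.7 [210.9 313.5] 223 [691, 699, 703, 708, 711, 712, 716, 721, 723, 727, 731, 732, 735, 737, 739, 742, 743, 745, 746, 748, 750, 751, 752, 755, 755, 756, 758, 758, 759, 760, 761, 761, 762, 762, 762, 762, 762, 762, 762, 763, 764, 764, 764, 763, 762, 762, 762, 762, 762, 761, 761, 759, 758, 758, 755, 755, 753]
-0.05 144 254.4 [214.5 313.7] 226 [700, 707, 711, 715, 718, 722, 725, 728, 731, 734, 737, 737, 741, 742, 744, 745, 747, 749, 750, 752, 753, 755, 755, 758, 758, 758, 759, 759, 761, 761, 761, 762, 762, 762, 762, 762, 762, 762, 764, 764, 764, 764, 764, 762, 762, 762, 762, 761, 761, 759, 758, 758, 755, 755, 752, 751, 748]
-0.03 193 257.6 [219. 314.] 229 [680, 700, 710, 710, 710, 712, 720, 729, 731, 731, 731, 731, 734, 740, 741, 743, 742, 743, 743, 749, 753, 754, 755, 755, 755, 755, 756, 760, 761, 761, 761, 761, 761, 762, 761, 727, 688, 682, 682, 682, 685, 685, 682, 685, 685, 682, 685, 685, 682, 684, 682, 682, 685, 682, 685, 684, 685]
-0.015 226 259.9 [222.1 314.2] 231 [669, 675, 701, 710, 710, 710, 713, 722, 731, 731, 730, 731, 731, 737, 740, 741, 742, 741, 742, 745, 752, 753, 753, 753, 753, 753, 755, 758, 759, 760, 760, 761, 761, 761, 753, 712, 685, 683, 684, 682, 685, 682, 681, 688, 685, 682, 683, 682, 682, 685, 684, 683, 684, 685, 683, 682, 685]
```

```bash
cat > ang.py <<'E'
from h import *
import sys
# angle (deg from vertical towards +y) of the visible upper flat edge at station x, given pixel column
S=np.array([.5666,.1144]);e=np.array([.9973,-.073]);n=np.array([.073,.9973])
def edge(d,x,row,col):
    a=np.radians(np.arange(-50,80,.25)); P=[proj(d,[*(S+e*x+n*.023*np.sin(t)),.095+.023*np.cos(t)]) for t in a]
    return np.degrees(a[np.argmin([abs(p[0]-col) for p in P])])
def find(d,x):
    u,v=proj(d,[*(S+e*x),.118]); g=d['image'].astype(int).sum(2)[int(round(v))]
    r=proj(d,[*(S+e*x+n*.022),.1])[0]; lo=int(u-25); seg=g[lo:int(r)]; D=seg[:-2]-seg[2:]; k=int(np.argmax(D)); return int(round(v)),lo+k+1,D[k]
if __name__=='__main__':
    d=cam("wrist"); o=ctrl.get_obs(); print(o['t'],o['tool_pos'],o['contact_force'],o['opening'])
    for x in(-.035,-.03,-.02,-.01,0,.01):
        v,c,D=find(d,x); a=edge(d,x,v,c); print(x,c,D,'edge',a,'turn off upright',48-a)
E
python3 ang.py
python3 - <<'E'
import sys;sys.path.insert(0,'.')
from ang import *
import pickle
d=pickle.load(open('w1.pkl','rb'));print(edge(d,-.015,0,330),edge(d,0,0,330),find(d,0))
E
```

```text
10.05 [0.57637188 0.1395561  0.16848144] [-7.89353112 18.35708141 46.92908206] -1.558709934481378e-05
-0.035 263 63 edge 6.25 turn off upright 41.75
-0.03 264 76 edge 6.5 turn off upright 41.5
-0.02 265 70 edge 6.000000000000001 turn off upright 42.0
-0.01 309 98 edge 63.75000000000001 turn off upright -15.750000000000007
0 293 400 edge 35.75 turn off upright 12.25
0.01 287 342 edge 27.25 turn off upright 20.75
5.5 5.75 (194, 303, np.int64(172))
```

The turn is still about 42°, so the tip is just sliding down the flat: the V friction is too high for turning in place. A better way uses that friction. I grip the shaft and lift it about 6 mm up-left along the left V wall. Then I hold it with the right pad alone and let it roll down that wall, the pad sinking with its surface, for about 21° per stroke.

drive_tool([
  [[0, 0.002, -0.01], 0],
  [[0, 0, -0.04], 0],
  [[0, -0.01, -0.038], 0],
  [[0, -0.011, 0], 0],
  [[0, 0, 0], 0],
  [[0, 0, 0], 0],
  [[0, 0, 0], 0],
], jaw=0)

```text
t: 10.75
tool_pos: [0.5663, 0.1145, 0.2385]
tool_rot: [-0.111, -3.136, 0.0]
contact_force: [-0.0, 0.4, -0.3]
opening: 0.0856
grip_force: 0.0
```

```bash
python3 ang.py
```

```text
10.8 [0.56637697 0.11457715 0.23865626] [-0.87452296  0.69598579  0.49617673] 0.08530542832133178
-0.035 327 56 edge 7.75 turn off upright 40.25
-0.03 327 54 edge 7.75 turn off upright 40.25
-0.02 327 52 edge 8.0 turn off upright 40.0
-0.01 326 58 edge 6.5 turn off upright 41.5
0 326 58 edge 6.5 turn off upright 41.5
0.01 326 56 edge 6.75 turn off upright 41.25
```

drive_tool([
  [[0, 0, 0.03], 0],
  [[0, 0, 0.03], 0],
  [[0, 0, 0.0235], 0],
  [[0, 0, 0], 0],
  [[0, 0, 0], 0],
])

```text
t: 11.3
tool_pos: [0.5668, 0.1146, 0.1566]
tool_rot: [-0.111, -3.138, 0.0]
contact_force: [0.2, 0.6, -0.5]
opening: 0.0855
grip_force: 0.0
```

drive_tool([
  [[0, 0, 0], 0],
  [[0, 0, 0], 0],
  [[0, 0, 0], 0],
  [[0, 0, 0], 0],
  [[0, 0, 0], 0],
], jaw=1, grip_force=40)

```text
t: 11.8
tool_pos: [0.5681, 0.1144, 0.1592]
tool_rot: [0.111, 3.137, 0.0]
contact_force: [-2.0, -1.2, 6.9]
opening: 0.0445
grip_force: 41.0
```

Opening is 44.5 mm, so the squeeze itself is already turning the shaft (about 27° off now). I'll squeeze harder.

drive_tool([
  [[0, 0, 0], 0],
  [[0, 0, 0], 0],
  [[0, 0, 0], 0],
  [[0, 0, 0], 0],
], grip_force=90)

```text
t: 12.2
tool_pos: [0.5682, 0.1143, 0.1596]
tool_rot: [0.111, 3.137, -0.0]
contact_force: [-2.5, -0.7, 7.7]
opening: 0.043
grip_force: 90.3
```

drive_tool([
  [[0, 0, 0], 0],
  [[0, 0, 0], 0],
  [[0, 0, 0], 0],
  [[0, 0, 0], 0],
], grip_force=120)

```text
t: 12.6
tool_pos: [0.5683, 0.1143, 0.1598]
tool_rot: [0.111, 3.137, -0.0]
contact_force: [-3.2, -1.9, 8.1]
opening: 0.0419
grip_force: 120.3
```

```bash
python3 ang.py
```

```text
12.65 [0.56829343 0.1142655  0.159784  ] [-1.68132816 -1.93842646  9.23820026] 0.04142185091496529
-0.035 329 94 edge 6.75 turn off upright 41.25
-0.03 329 94 edge 7.0 turn off upright 41.0
-0.02 329 81 edge 7.250000000000001 turn off upright 40.75
-0.01 366 469 edge 59.75 turn off upright -11.75
0 365 478 edge 59.5 turn off upright -11.5
0.01 327 71 edge 5.5 turn off upright 42.5
```

By camera it's still about 41° off: the smaller opening is just finger give. Now lift along the left wall and release, so the shaft rolls back clockwise.

drive_tool([
  [[0, 0, -0.004], 0],
  [[0, 0, -0.004], 0],
  [[0, -0.003, 0], 0],
  [[0, -0.003, 0], 0],
  [[0, 0, 0], 0],
], grip_force=60)

```text
t: 13.15
tool_pos: [0.5663, 0.1092, 0.1647]
tool_rot: [-0.111, -3.138, -0.005]
contact_force: [-0.1, 4.7, -4.3]
opening: 0.0416
grip_force: 118.4
```

```bash
python3 ang.py|head -1;python3 - <<'E'
from h import *
d=cam("wrist");s=cam("side")
c=cv2.resize(s['image'][120:220,270:390],None,fx=4,fy=4,interpolation=cv2.INTER_CUBIC)
cv2.imwrite('pics/m4.png',np.hstack([c[:400],d['image'][:, 180:480]]))
E
```

```text
13.2 [0.56627613 0.10930867 0.16471055] [-0.09644721  5.0299955  -5.11211146] 0.0422660480674223
```

View pics/m4.png

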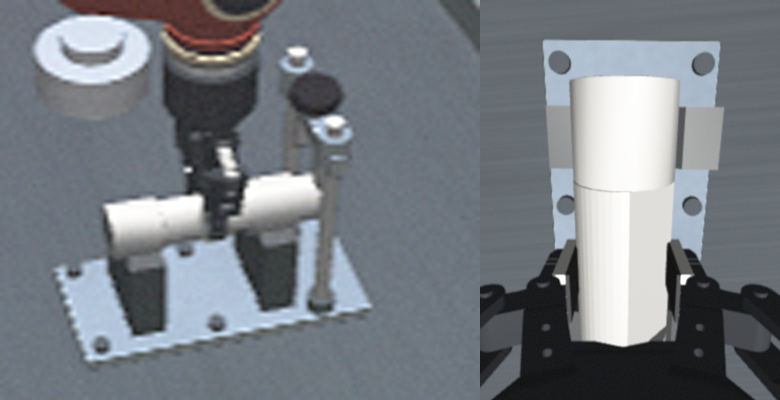

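The shaft is held about 5 mm up and to the left, with its flat still facing up-right (edge at column 630 of 571–675). Releasing it to roll.

drive_tool([
  [[0, 0.002, 0], 0],
  [[0, 0.002, 0], 0],
  [[0, 0.002, 0], 0],
  [[0, 0, 0], 0],
  [[0, 0, 0], 0],
], jaw=0)

```text
t: 13.8
tool_pos: [0.5675, 0.1144, 0.1657]
tool_rot: [0.111, 3.139, -0.0]
contact_force: [0.6, 0.6, -0.6]
opening: 0.0855
grip_force: 0.0
```

```bash
python3 ang.py
```

```text
13.85 [0.567395   0.11435534 0.16557135] [-0.58294886  0.04773191  0.62508   ] 0.08547577311279936
-0.035 345 188 edge 24.75 turn off upright 23.25
-0.03 345 225 edge 25.0 turn off upright 23.0
-0.02 344 202 edge 24.5 turn off upright 23.5
-0.01 363 301 edge 56.75 turn off upright -8.75
0 362 306 edge 56.25 turn off upright -8.25
0.01 361 315 edge 55.75 turn off upright -7.75
```

It works: 41° → 23°. I'll repeat with a slightly larger lift.

drive_tool([
  [[0, 0, 0.009], 0],
  [[0, 0, 0], 0],
  [[0, 0, 0], 0],
  [[0, 0, 0], 0],
  [[0, 0, 0], 0],
  [[0, 0, 0], 0],
], jaw=1, grip_force=60)

```text
t: 14.45
tool_pos: [0.567, 0.1143, 0.1561]
tool_rot: [-0.111, -3.139, 0.001]
contact_force: [-1.2, -0.7, -0.1]
opening: 0.0408
grip_force: 61.2
```

drive_tool([
  [[0, 0, -0.005], 0],
  [[0, 0, -0.005], 0],
  [[0, -0.003, 0], 0],
  [[0, -0.004, 0], 0],
  [[0, 0, 0], 0],
])

```text
t: 14.95
tool_pos: [0.5664, 0.1069, 0.1659]
tool_rot: [-0.112, -3.139, 0.0]
contact_force: [-0.8, 0.2, -5.9]
opening: 0.0403
grip_force: 61.3
```

drive_tool([
  [[0, 0.002, 0], 0],
  [[0, 0.002, 0], 0],
  [[0, 0.003, 0], 0],
  [[0, 0, 0], 0],
  [[0, 0, 0], 0],
], jaw=0)

```text
t: 15.45
tool_pos: [0.5675, 0.1147, 0.1668]
tool_rot: [0.11, 3.139, 0.0]
contact_force: [0.3, 0.0, -0.8]
opening: 0.0853
grip_force: 0.0
```

```bash
python3 ang.py
```

```text
15.5 [0.5673574  0.11457315 0.16656199] [-0.83912935  0.31489899  0.08544851] 0.08524004163097897
-0.035 362 94 edge 51.25 turn off upright -3.25
-0.03 361 89 edge 50.25000000000001 turn off upright -2.250000000000007
-0.02 360 96 edge 50.0 turn off upright -2.0
-0.01 360 375 edge 51.75 turn off upright -3.75
0 359 396 edge 51.25 turn off upright -3.25
0.01 358 396 edge 50.75 turn off upright -2.75
```

About -2.5° off now. I'll squeeze it square and measure.

drive_tool([
  [[0, 0, 0.009], 0],
  [[0, 0, 0], 0],
  [[0, 0, 0], 0],
  [[0, 0, 0], 0],
  [[0, 0, 0], 0],
  [[0, 0, 0], 0],
  [[0, 0, 0], 0],
], jaw=1, grip_force=40)

```text
t: 16.2
tool_pos: [0.5671, 0.1145, 0.1572]
tool_rot: [-0.111, -3.139, -0.0]
contact_force: [0.4, 1.8, -1.2]
opening: 0.033
grip_force: 40.9
```

drive_tool([
  [[0, 0, 0], 0],
  [[0, 0, 0], 0],
], grip_force=20)

```text
t: 16.4
tool_pos: [0.5671, 0.1145, 0.1572]
tool_rot: [-0.111, -3.139, -0.0]
contact_force: [1.7, 0.3, -1.6]
opening: 0.0329
grip_force: 40.9
```

drive_tool([
  [[0, 0, 0], 0],
  [[0, 0, 0], 0],
  [[0, 0, 0], 0],
  [[0, 0, 0], 0],
], jaw=0)

```text
t: 16.8
tool_pos: [0.5673, 0.1144, 0.1575]
tool_rot: [0.111, 3.139, -0.0]
contact_force: [-0.3, 0.5, 0.0]
opening: 0.0853
grip_force: 0.0
```

```bash
python3 ang.py
```

```text
16.85 [0.56732562 0.11439181 0.15747713] [-0.25301253  0.15114554  0.38169344] 0.08544145060958096
-0.035 365 94 edge 50.5 turn off upright -2.5
-0.03 365 100 edge 51.5 turn off upright -3.5
-0.02 363 97 edge 49.5 turn off upright -1.5
-0.01 362 376 edge 49.5 turn off upright -1.5
0 361 381 edge 49.25 turn off upright -1.25
0.01 360 425 edge 49.0 turn off upright -1.0
```

Square: 33 mm plus about 1 mm of finger give is 34 mm. Next is the yoke: rise, shut, move over the button, and turn the gripper 90° so its linkages clear the posts.

drive_tool([
  [[0, 0, -0.04], 0],
  [[0, 0, -0.045], 0],
  [[0, 0, -0.045], 0],
  [[0, 0, -0.025], 0],
  [[-0.045, 0, 0], 0],
  [[-0.047, 0, 0], 0],
  [[0, 0, 0], 0.14],
  [[0, 0, 0], 0.14],
  [[0, 0, 0], 0.14],
  [[0, 0, 0], 0.14],
])

```text
t: 17.85
tool_pos: [0.6591, 0.1079, 0.312]
tool_rot: [-0.983, -2.983, 0.0]
contact_force: [-0.4, 0.0, 0.5]
opening: 0.0855
grip_force: 0.0
```

drive_tool([
  [[0, 0, 0], 0.14],
  [[0, 0, 0], 0.14],
  [[0, 0, 0], 0.14],
  [[0, 0, 0], 0.14],
  [[0, 0, 0], 0.14],
  [[0, 0, 0], 0.14],
  [[0, 0, 0], 0.14],
  [[0, 0, 0], 0.03],
  [[0, 0, 0], 0],
], jaw=1)

```text
t: 18.75
tool_pos: [0.659, 0.1079, 0.3122]
tool_rot: [-2.298, -2.143, 0.0]
contact_force: [-0.5, 0.2, 0.3]
opening: 0.0003
grip_force: 0.0
```

Run:
```python
from h import *
o=ctrl.get_obs(); print(o['t'],o['tool_pos'],o['tool_rot'],o['opening'])
s=cam("side"); w=cam("scene")
f=lambda x:cv2.resize(x,(400,400),interpolation=cv2.INTER_CUBIC)
cv2.imwrite('pics/m5.png',np.hstack([f(s['image'][110:220,275:385]),f(w['image'][160:270,315:425])]))
for d in (s,w): print(proj(d,[.6594,.1076,.21]),proj(d,[*o['tool_pos'][:2],o['tool_pos'][2]-.0726]))
```

```text
18.75 [0.65895114 0.10790708 0.31220733] [-2.29761263e+00 -2.14254575e+00  2.32389399e-04] 0.000306679713565855
[349.39346301 140.92220058] [349.77792834 133.44302307]
[390.41533111 206.46665749] [391.80120679 200.62703634]
```

View pics/m5.png

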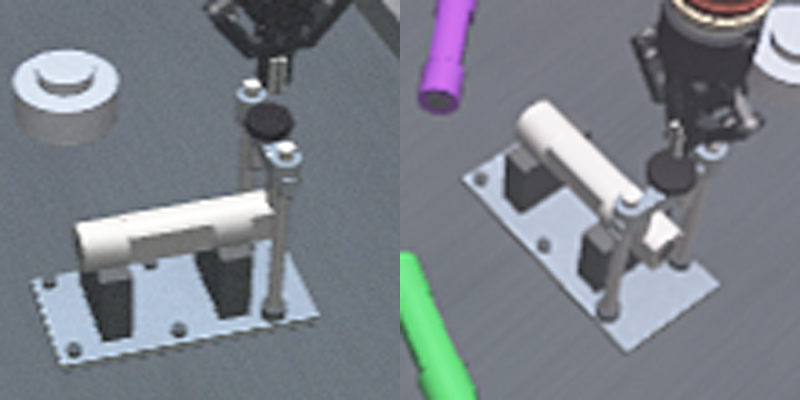

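The flats stand upright on the sides and the shut fingertips are over the black button, near (268,122) left and (670,170) right. Pressing down: contact should come at TCP z≈0.283 and home at ≈0.238.

drive_tool([
  [[0, 0, 0.015], 0],
  [[0, 0, 0.01], 0],
  [[0, 0, 0.005], 0],
  [[0, 0, 0.005], 0],
  [[0, 0, 0.005], 0],
  [[0, 0, 0.005], 0],
  [[0, 0, 0], 0],
])

```text
t: 19.55
tool_pos: [0.659, 0.1079, 0.2665]
tool_rot: [2.298, 2.142, 0.0]
contact_force: [-0.0, 0.6, -0.0]
opening: 0.0001
grip_force: 0.0
```

drive_tool([
  [[0, 0, 0.005], 0],
  [[0, 0, 0.005], 0],
  [[0, 0, 0.005], 0],
  [[0, 0, 0.005], 0],
  [[0, 0, 0], 0],
])

```text
t: 20.05
tool_pos: [0.6589, 0.1079, 0.2461]
tool_rot: [-2.298, -2.142, 0.0]
contact_force: [0.0, 0.4, 0.2]
opening: -0.0001
grip_force: 0.0
```

drive_tool([
  [[0, 0, 0.003], 0],
  [[0, 0, 0.003], 0],
  [[0, 0, 0.002], 0],
  [[0, 0, 0.002], 0],
])

```text
t: 20.45
tool_pos: [0.659, 0.1079, 0.2376]
tool_rot: [2.298, 2.142, -0.0]
contact_force: [-4.9, -0.6, 9.9]
opening: -0.0002
grip_force: 4.4
```

drive_tool([
  [[0, 0, 0.002], 0],
  [[0, 0, 0.001], 0],
  [[0, 0, 0], 0],
])

```text
t: 20.75
tool_pos: [0.659, 0.1079, 0.2376]
tool_rot: [2.297, 2.142, 0.0]
contact_force: [-7.7, 0.3, 13.8]
opening: -0.0
grip_force: 7.3
```

Firm stop at TCP 0.2376, so the tip is at 0.165, which is home exactly. I'll lift off and check.

drive_tool([
  [[0, 0, -0.01], 0],
  [[0, 0, -0.03], 0],
  [[0, 0, -0.05], 0],
  [[0, 0, -0.03], 0],
  [[0, 0, 0], 0],
  [[0, 0, 0], 0],
])

```text
t: 21.35
tool_pos: [0.6592, 0.1079, 0.3547]
tool_rot: [2.297, 2.142, 0.002]
contact_force: [-0.2, -0.0, -0.4]
opening: 0.0001
grip_force: 0.0
```

Run:
```python
from h import *
o=ctrl.get_obs(); print(o['t'],o['tool_pos'],o['contact_force'])
s=cam("side"); w=cam("scene")
f=lambda x:cv2.resize(x,(400,400),interpolation=cv2.INTER_CUBIC)
cv2.imwrite('pics/m6.png',np.hstack([f(s['image'][110:220,275:385]),f(w['image'][160:270,315:425])]))
```

```text
21.35 [0.65918466 0.10792889 0.35466155] [-0.24765555 -0.00051232 -0.42888131]
```

View pics/m6.png

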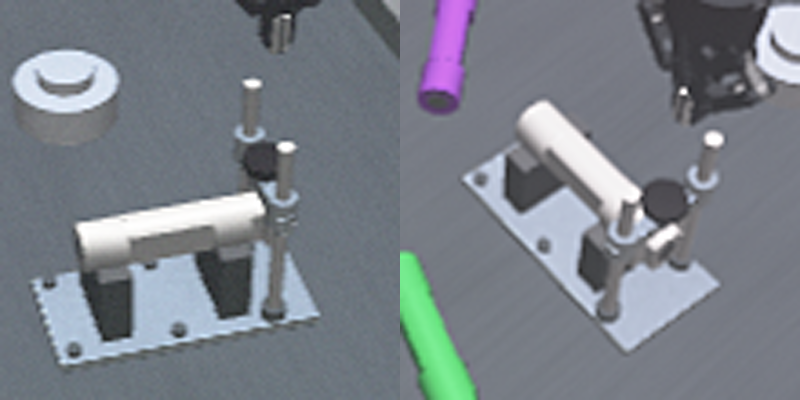

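The yoke is home, with its button near (262,160) left and (665,200) right. The shaft is seated and the arm is clear.

```bash
python3 -c "
from station import ctrl
print(ctrl.finish_job())"
```

```text
the job is handed in; nothing more can be done
None
```

I turned the shaft until its flats stood upright, still seated in both V-blocks, and pushed the locking yoke fully home over them. The gripper then lifted clear and I handed the job in at about 21 s; no verdict came back.

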